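Load the sample carrier and set its clamp screw

ROBOT

A 6-joint arm with a two-finger parallel gripper is mounted at the origin on the work surface. World frame = base frame: x ahead of the robot, y to its left, z up, the work surface at z = 0. Lengths are in m, angles in degrees, forces in N, time in s.
With the tool pointing down it reaches from about 0.325 to 0.875 m from the base axis. Payload 4.4 kg.
Tool frame: the origin (TCP) lies at the very end of the fingers, on their centre line; the grasp point (between the pads) lies 19 mm behind it; z points along the fingers, y is the line along which they close (so a half turn about z gives the same grasp; the last joint's range is limited). The gripper opens to 85 mm and grips with 20 to 120 N. Pads are 22 mm wide; open, the fingers measure 114 mm over their backs; the gripper's body (76 mm by 85 mm) begins 54 mm behind the grasp point. The pads swing forward as they close: fully open they stand 13 mm farther back than shut.
Start: joints at [63.111, 11.837, 88.321, -0, 79.842, -8.623], TCP at [0.18, 0.546, 0.231] pointing down, gripper open.
Joint ranges: [-156.59, 156.59], [-49.26, 127.26], [12.9, 141.05], [-63.56, 243.56], [4.71, 150.69], [-161.64, 161.64]. Speed limits (degrees/s): [159.86, 159.86, 180, 180, 180, 180].

INTERFACE

Orientations are given as a 3x3 rotation matrix whose columns are the frame's x, y, z axes.
In Python, from bench import robot gives the robot as it stands. The module is installed in compiled form; this text tells all that it offers.
- The arm moves only by the tool apply_moves, never from a script. Its argument "rows" is a list of rows, each a list of 5 numbers: the shift along the tool's x, y, z in mm, then the turn about the tool's z in degrees, then the finger opening in mm, from 0 to 85.4. A call has 1 to 20 rows; each row shifts and turns the commanded pose from where the row before left it, along the tool's axes as they then stand; what a row does not reach is not made up. A row lasts 1/10 s, in which the tool goes at most 50 mm and 8.59 degrees, less where a joint would pass 70% of its speed; a pose out of reach is approached as far as the arm can. A call is refused whole if a number of a shift passes 50 or a number of a turn 8.59, either way. A call with a gripper value outside its range is refused whole. The fingers move at their own pace and stop on an object; "grip_force" is the grip in N (left out, the last holds). Time passes only in rows, so rows that do not move let the fingers close. It gives the time, the measured TCP pose, the force, the opening and the grip force at its end, in the units of the state.
- robot.get_obs(): the state, without advancing time (a new reading comes with each control period).
- robot.grab_frame(name): name is "scene" or "side" or "wrist"; returns the picture (384x512x3 uint8, red, green, blue); there is no depth.
- robot.get_calibration(name): a dict with "mtx" (3x3 intrinsics, pixels), "rvec" (rotation vector, rad) and "tvec" (3), from world to camera coordinates, as OpenCV has them. Camera axes: x right, y down, z forward; pixel columns grow to the right and rows downward; lengths in m; the calibration is good to about 2 mm. The wrist camera is an equidistant fisheye: a pixel r from the principal point sees the ray r / f radians off the axis. A picture is of the moment at which its call begins: read the wrist's pose just before it. get_calibration takes no time and is no camera call; for the wrist camera it gives the pose at the moment of the call.
- robot.hand_in(): hands the job in; it is judged then, once.
Trained networks look in the newest picture that a camera, given by its name, has taken for a name from the list of things; names that differ only in an ending like _2 or _b are one class to them, and where a whole thing is asked for, a point or a joint stands for the part that bears it (a point fixed in the world has none). Each returns a list of dicts, best first, with "conf" (0 to 1); they miss things now and then, are a little off and sometimes report something else, mostly with a low value. They report only what shows in the picture. A call takes as long as a camera call.
- robot.recognise(query, camera): "extent" ([centre column, centre row, width, height] as shares, 0 to 1, of the picture: columns of its width, rows of its height, round what is visible of it).
- robot.silhouettes(query, camera): "pixels" (384x512 bool, what is visible of it) and "extent" ([centre column, centre row, width, height] as shares, 0 to 1, of the picture: columns of its width, rows of its height, round what is visible of it).
- robot.tip_of(query, camera): "location" ([column, row] as shares, 0 to 1, of the picture: columns of its width, rows of its height: a listed point, or the origin of a listed thing).
The state is a dict: "time_s": time; "joint_pos": joint angles; "joint_vel": joint speeds; "joint_efforts": joint torques, N m; "ee_pos": TCP position; "tool_rot": TCP orientation; "wrist_force": force on the tool from outside, world axes, zero at the start; "wrist_torque": the same for the moment, N m; "gripper_width": finger opening in m; "finger_force": force on a finger pad.
Only numpy, scipy, OpenCV 4.12 (cv2) and the standard library are available. Lean on these libraries where they do the work, as an engineer would, in place of code of your own. Each camera call takes 0.05 s, during which the arm holds its last target. There are 200 camera calls.

TASK

Get the sample carrier ready: stand the two amber vials upright in the carrier's yellow bin and put the blue bottle cap in its red bin. Then turn the carrier's black thumbscrew clockwise until it seats, back it off a quarter turn, and keep hold of it there: finish while still gripping the thumbscrew, so that a colleague can lock it. Leave the media bottle, the wash bottle and the timer where they stand.

Things in the scene. Friction and masses are not known exactly. Their poses are not given: they have to be found in the camera images.
- carrier: aluminium carrier, fixed: base plate 112 (x) by 276 (y) by 10 mm; a bridge over its middle (posts at x = +-38 mm, crossbar along x 24 mm wide, top 62 mm over the bench) carries the thumbscrew. Origin: centre of its underside; z up. Bins centred at y = +84 and -84 mm; which is where varies. A steel clamp bar under the bridge sinks as the screw tightens and meets the bins' inner rims when it seats.
- yellow_bin: open yellow plastic bin for the vials, fixed: outside 98 (x) by 88 (y) by 34 mm high, walls and floor 4 mm thick; it has the carrier's axes. Origin: centre of its underside, 10 mm over the bench (rim 44 mm over the bench).
- red_bin: open red plastic bin for the bottle cap, fixed: same size, axes and origin as the yellow bin.
- vial0_center (a point): amber glass vial with a white cap, standing loose on the bench: body diameter 26 mm, white cap diameter 23 mm over the top 14 mm, total height 50 mm, about 30 g. Point: on its axis, half-way up (25 mm above its underside); z along its axis.
- vial1_center (a point): the other amber vial, the same in every way.
- cap_center (a point): blue ribbed screw cap of a bottle, lying flat and loose on the bench: diameter 34 mm, height 26 mm, about 25 g. Point: its centre, half-way up (13 mm).
- wings (a point): black thumbscrew grip: upright bar 42 mm long (x), 13 mm thick (y), 28 mm high, pinched across its thickness from above; turns with the screw, never rises or sinks. Origin: centre of the bar, on the screw's vertical axis, 84 mm over the bench (bar top at 98 mm; below it a 28 mm round collar, top at 70 mm). White mark on top near its -x end.
- screw (a joint): angle of the thumbscrew in rad; grows as it is turned clockwise seen from above (tightening). It stops hard at 4.0: there it is seated. It starts 1.6 to 2.8 rad short of that, turns with light friction (0.06 N m) and stays where it is left. A quarter turn back from the seat is 2.43.
- media_bottle: bystander: glass bottle with blue cap and paper label, diameter 84 mm, height 170 mm, loose. Origin: centre of its underside.
- wash_bottle: bystander: orange squeeze wash bottle, diameter 68 mm, height 180 mm, loose. Origin: centre of its underside.
- timer: bystander: white digital bench timer, 50 by 75 by 22 mm, loose. Origin: centre of its underside.

How it is judged:
By the outcome, as a careful person would: the job done as asked, in the order asked, and still so for the second after the job is handed in, while the arm keeps its last pose, push and grip.
It also fails if it takes over 72 s, if anything falls off the work surface, if the arm or the gripper's body presses on something with over 40 N, if the wrist force passes 120 N, or if a joint passes its speed limit or range.

## Working session

There is one attempt and no reset: what is moved stays moved. The work goes in short steps, Python scripts to look and compute and a tool call to move; the robot and the scene stay as the last step left them, time stands still between calls to the robot, and variables do not carry over. Pictures are saved under pics/ and viewed, at most 10 in all, crops included, and the job is handed in when it is done.

Besides the shell and the picture viewer there is one more tool, called after "Request:" as name(argument=value, ...) on one line, values as JSON. apply_moves: Moves the arm, as the interface text tells. Its arguments: {"type":"object","properties":{"rows":{"type":"array"},"grip_force":{"type":"number"}},"required":["rows"]}

```bash
mkdir -p pics; cat > h.py <<'E'
from bench import robot
import numpy as np, cv2
def ray(cam,uv):
    c=robot.get_calibration(cam);K=np.array(c["mtx"],float);R=cv2.Rodrigues(np.array(c["rvec"],float))[0];t=np.array(c["tvec"],float).ravel()
    x=(uv[0]-K[0,2])/K[0,0];y=(uv[1]-K[1,2])/K[1,1]
    if cam=="wrist":
        th=np.hypot(x,y);d=np.array([np.sin(th)*x/max(th,1e-9),np.sin(th)*y/max(th,1e-9),np.cos(th)])
    else: d=np.array([x,y,1.])
    return -R.T@t,R.T@d
def at(cam,uv,z):
    o,d=ray(cam,uv);return o+d*(z-o[2])/d[2]
def proj(cam,P):
    c=robot.get_calibration(cam);K=np.array(c["mtx"],float);R=cv2.Rodrigues(np.array(c["rvec"],float))[0];t=np.array(c["tvec"],float).ravel()
    p=R@np.array(P)+t
    if cam=="wrist":
        r=np.hypot(p[0],p[1]);th=np.arctan2(r,p[2]);return K[0,2]+K[0,0]*th*p[0]/r,K[1,2]+K[1,1]*th*p[1]/r
    return K[0,2]+K[0,0]*p[0]/p[2],K[1,2]+K[1,1]*p[1]/p[2]
def save(cam,name):
    im=robot.grab_frame(cam);cv2.imwrite(f"pics/{name}.png",cv2.cvtColor(im,cv2.COLOR_RGB2BGR));return im
def px(l): return np.array(l[:2])*[512,384]
E
python3 - <<'E'
from h import *
a=save("scene","a");b=save("side","b")
cv2.imwrite("pics/ab.png",cv2.cvtColor(cv2.resize(np.vstack([a,b]),(400*1,600)),cv2.COLOR_RGB2BGR))
Z=dict(carrier=0,yellow_bin=.01,red_bin=.01,vial0_center=.025,cap_center=.013,wings=.084,media_bottle=0,wash_bottle=0,timer=0)
for n,z in Z.items():
  for c in("scene","side"):
    for r in robot.tip_of(n,c)[:3]:
        p=px(r["location"]);print(n,c,round(r["conf"],2),p.round(),at(c,p,z).round(3))
E
```

```text
carrier scene 0.63 [246. 221.] [ 0.619 -0.05   0.   ]
carrier side 0.59 [261. 207.] [ 0.617 -0.034  0.   ]
carrier side 0.22 [243. 227.] [0.614 0.043 0.   ]
yellow_bin scene 0.59 [259. 196.] [0.611 0.049 0.01 ]
yellow_bin side 0.64 [244. 227.] [0.609 0.046 0.01 ]
yellow_bin side 0.31 [284. 185.] [ 0.609 -0.123  0.01 ]
red_bin scene 0.57 [236. 241.] [ 0.634 -0.135  0.01 ]
red_bin side 0.87 [280. 181.] [ 0.623 -0.126  0.01 ]
vial0_center scene 0.48 [166. 234.] [ 0.442 -0.222  0.025]
vial0_center scene 0.37 [235. 238.] [ 0.631 -0.135  0.025]
vial0_center side 0.59 [357. 188.] [ 0.445 -0.214  0.025]
cap_center scene 0.4 [240. 147.] [0.442 0.213 0.013]
cap_center side 0.61 [253. 320.] [0.443 0.23  0.013]
cap_center side 0.16 [279. 180.] [ 0.627 -0.126  0.013]
wings scene 0.71 [246. 204.] [ 0.622 -0.047  0.084]
wings side 0.53 [263. 181.] [ 0.621 -0.049  0.084]
media_bottle scene 0.76 [291. 136.] [0.568 0.367 0.   ]
media_bottle side 0.67 [261. 206.] [ 0.618 -0.038 -0.   ]
media_bottle side 0.65 [161. 338.] [0.576 0.371 0.   ]
media_bottle side 0.24 [355. 188.] [ 0.458 -0.233  0.   ]
wash_bottle scene 0.75 [167. 298.] [ 0.559 -0.377  0.   ]
wash_bottle side 0.56 [349. 141.] [ 0.559 -0.375  0.   ]
timer scene 0.81 [284. 240.] [ 0.754 -0.055  0.   ]
timer scene 0.24 [288. 135.] [0.559 0.363 0.   ]
timer side 0.83 [220. 180.] [ 0.759 -0.042  0.   ]
```

View pics/a.png

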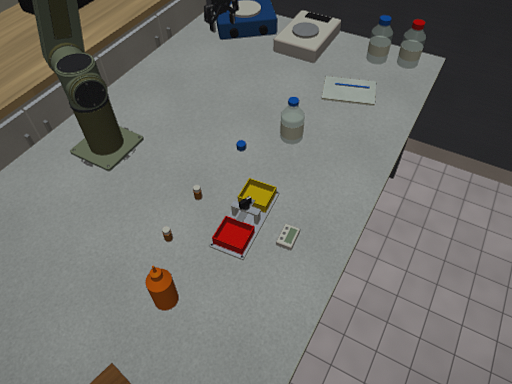

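View pics/b.png

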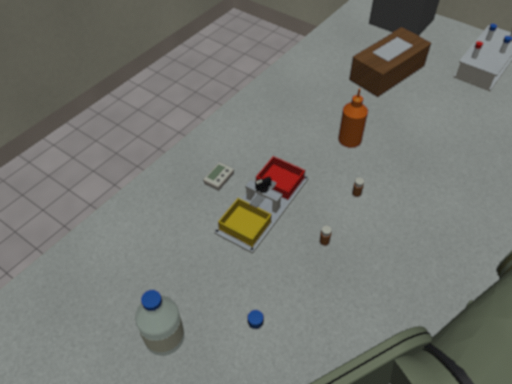

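The scene view shows vials at (197,192) and (167,234), the cap at (241,145), the yellow bin at (258,195), the red bin at (234,235) and the wings at (246,204). The side view agrees: vials at (325,235) and (358,187), cap at (256,319).

```bash
cat >> h.py <<'E'
def to(P):
    o=robot.get_obs();R=np.array(o["tool_rot"]);return ((R.T@(np.array(P)-o["ee_pos"]))*1000).round(1)
def yaw():
    R=np.array(robot.get_obs()["tool_rot"]);return np.degrees(np.arctan2(R[1,1],R[0,1]))
E
python3 - <<'E'
from h import *
for a,b,z in [((197,192),(325,235),.025),((167,234),(358,187),.025),((241,146),(256,319),.013)]:
    print(at("scene",a,z).round(3),at("side",b,z).round(3))
o=robot.get_obs();print(np.array(o["tool_rot"]).round(3),yaw(),o["wrist_force"])
print(to([.442,.222,.2]))
print(robot.get_calibration("wrist"))
E
```

```text
[ 0.431 -0.042  0.025] [ 0.433 -0.041  0.025]
[ 0.445 -0.22   0.025] [ 0.445 -0.218  0.025]
[0.441 0.219 0.013] [0.439 0.223 0.013]
[[-0.95   0.313  0.   ]
 [ 0.313  0.95   0.   ]
 [-0.     0.    -1.   ]] 71.73631293377089 [-0.75930561 -0.08722786  0.22573971]
[-350.1 -225.7   31.3]
{'mtx': array([[297.31863964,   0.        , 256.49149546],
       [  0.        , 297.31863964, 186.14711297],
       [  0.        ,   0.        ,   1.        ]]), 'rvec': array([-2.33079794, -1.68549872, -0.26601213]), 'tvec': array([-0.57640616, -0.03949184,  0.37837821])}
```

Request:
apply_moves(rows=[[-39, -25, 6, 0, 85], [-39, -25, 6, 0, 85], [-39, -25, 6, 0, 85], [-39, -25, 6, 0, 85], [-39, -25, 6, 0, 85], [-39, -25, 6, 0, 85], [-39, -25, 6, 0, 85], [-39, -25, 6, 0, 85], [-39, -25, 6, 0, 85], [0, 0, 0, -8, 85], [0, 0, 0, -8, 85], [0, 0, 0, -8, 85], [0, 0, 0, 0, 85]], grip_force=40)

```text
time_s: 2.3
ee_pos: [0.4432, 0.2221, 0.1773]
tool_rot: [[-0.995, -0.099, 0.0], [-0.099, 0.995, 0.0], [-0.0, 0.0, -1.0]]
wrist_force: [-0.2, -0.4, -1.5]
gripper_width: 0.0851
finger_force: 0.0
```

```bash
python3 - <<'E'
from h import *
save("wrist","w1");print(robot.get_obs()["ee_pos"],yaw())
for n,z in dict(cap_center=.013,yellow_bin=.01,wings=.084,vial0_center=.025).items():
    for r in robot.tip_of(n,"wrist")[:2]:
        p=px(r["location"]);P=at("wrist",p,z);print(n,round(r["conf"],2),p.round(),P.round(4),to(P))
E
```

```text
[0.44313135 0.22228036 0.17736645] 95.56234641249846
cap_center 0.68 [258. 166.] [0.4407 0.2252 0.013 ] [  2.    3.  164.3]
cap_center 0.26 [ 39. 146.] [ 0.4365 -0.0537  0.013 ] [  33.3 -274.2  164.3]
yellow_bin 0.67 [112. 275.] [0.611  0.0411 0.01  ] [-149.5 -196.9  167.3]
```

View pics/w1.png

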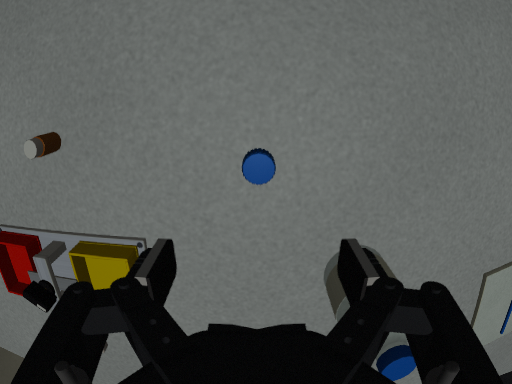

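The wrist view shows the cap at (258,166) between the open fingers, so I'm going down onto it.

Request:
apply_moves(rows=[[1.5, 2, 40, 0, 70], [0, 0, 40, 0, 70], [0, 0, 40, 0, 70], [0, 0, 35, 0, 70], [0, 0, 10, 0, 70], [0, 0, 9, 0, 60], [0, 0, 0, 0, 30], [0, 0, 0, 0, 30], [0, 0, 0, 0, 30], [0, 0, 0, 0, 30], [0, 0, 0, 0, 30]], grip_force=40)

```text
time_s: 3.65
ee_pos: [0.443, 0.2247, 0.0049]
tool_rot: [[-0.995, -0.1, 0.004], [-0.1, 0.995, 0.001], [-0.004, 0.001, -1.0]]
wrist_force: [0.0, -0.8, 6.2]
gripper_width: 0.0324
finger_force: 40.2
```

Request:
apply_moves(rows=[[0, 0, -20, 0, 30], [0, 0, -50, 0, 30], [0, 0, -50, 0, 30], [0, 0, -50, 0, 30], [-19, -46, -5, 0, 30], [-19, -46, -5, 0, 30], [-19, -46, -5, 0, 30], [-19, -46, -5, 0, 30], [-19, -46, -5, 0, 30], [-19, -46, 0, 0, 30], [-19, -46, 0, 0, 30], [-19, -46, 0, 0, 30], [0, 0, 0, 0, 30], [0, 0, 0, 0, 30]])

```text
time_s: 5.05
ee_pos: [0.629, -0.1277, 0.1975]
tool_rot: [[-0.995, -0.098, -0.001], [-0.098, 0.995, 0.001], [0.001, 0.001, -1.0]]
wrist_force: [0.1, 0.2, 0.5]
gripper_width: 0.0326
finger_force: 39.9
```

```bash
cat > look.py <<'E'
from h import *
import sys
save("wrist",sys.argv[1]);print(robot.get_obs()["ee_pos"],yaw(),robot.get_obs()["joint_pos"])
for n,z in dict(red_bin=.01,yellow_bin=.01,wings=.084,carrier=0,vial0_center=.025).items():
    for r in robot.tip_of(n,"wrist")[:2]:
        p=px(r["location"]);P=at("wrist",p,z);print(n,round(r["conf"],2),p.round(),P.round(4),to(P))
for n in("red_bin","yellow_bin"):
    for r in robot.silhouettes(n,"wrist")[:1]:
        m=np.array(r["pixels"]).astype(np.uint8);c=max(cv2.findContours(m,0,2)[0],key=cv2.contourArea).reshape(-1,2)
        Q=np.array([at("wrist",q,.044)[:2] for q in c]).astype(np.float32);b=cv2.minAreaRect(Q*1000);print(n,r["conf"],b)
E
python3 look.py w2
```

```text
[ 0.6286477  -0.12649331  0.1976471 ] 95.69177012269724 [-1.91170937e+01  2.13399021e+01  8.02870348e+01  3.04660926e-02
  7.84733588e+01 -1.14815025e+02]
red_bin 0.67 [258. 160.] [ 0.6249 -0.1233  0.01  ] [  3.2   2.5 187.9]
wings 0.82 [351. 181.] [ 0.6189 -0.0367  0.084 ] [  0.7  88.9 114.4]
carrier 0.77 [330. 159.] [ 0.6174 -0.0372  0.    ] [  2.4  88.5 198.5]
red_bin 0.61 ((622.5352783203125, -122.48555755615234), (100.5760726928711, 87.95726013183594), 5.153932571411133)
yellow_bin 0.65 ((608.4298706054688, 37.516300201416016), (101.02955627441406, 100.8525619506836), 4.847995281219482)
```

View pics/w2.png

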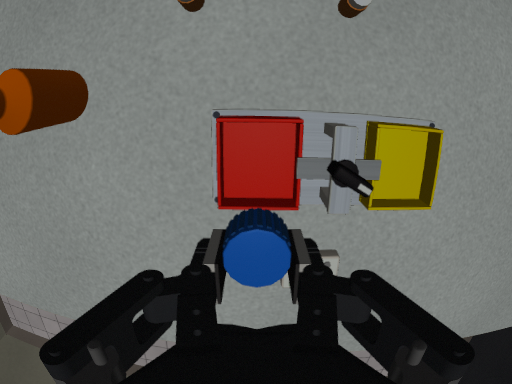

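The wrist view shows the red bin at (259,162), the yellow bin at (402,165) and the cap held at (258,250). The screw is at (345,173) with its white mark toward (367,190), which puts the screw angle at about 2.2 rad. Next I'll lower the cap into the red bin.

Request:
apply_moves(rows=[[5, 4, 40, 0, 30], [0, 0, 45, 0, 30], [0, 0, 45, 0, 30], [0, 0, 30, 0, 30], [0, 0, 15, 0, 30], [0, 0, 0, 0, 30], [0, 0, 0, 0, 42], [0, 0, 0, 0, 42], [0, 0, -15, 0, 44], [0, 0, -45, 0, 44], [0, 0, -50, 0, 60], [0, 0, -50, 0, 70], [0, 0, -20, 0, 85], [0, 0, 0, 0, 85]])

```text
time_s: 6.85
ee_pos: [0.6277, -0.1244, 0.2122]
tool_rot: [[-0.995, -0.1, 0.014], [-0.1, 0.995, -0.005], [-0.013, -0.006, -1.0]]
wrist_force: [0.2, -0.1, 0.4]
gripper_width: 0.0852
finger_force: 0.0
```

```bash
python3 - <<'E'
from h import *
save("wrist","w3");o=robot.get_obs();print(o["ee_pos"],o["wrist_force"],yaw())
for n,z in dict(cap_center=.027,vial0_center=.025,wash_bottle=0).items():
    for r in robot.tip_of(n,"wrist")[:3]:
        p=px(r["location"]);P=at("wrist",p,z);print(n,round(r["conf"],2),p.round(),P.round(4),to(P))
print(to([.432,-.0415,.2]),to([.445,-.219,.2]))
E
```

```text
[ 0.62587909 -0.12379898  0.20842646] [ 0.12812986  0.56093537 -0.69203473] 95.73781679508615
cap_center 0.67 [260. 157.] [ 0.6158 -0.1191  0.027 ] [  8.5   5.3 178.4]
wash_bottle 0.62 [72. 94.] [ 0.5527 -0.3687  0.    ] [  93.8 -237.9  202. ]
[181.7 100.    2.6] [186.5 -78.    2.4]
```

The cap is in the red bin. Next is the first vial.

Request:
apply_moves(rows=[[36, 20, 0, 0, 85], [36, 20, 0, 0, 85], [36, 20, 0, 0, 85], [36, 20, 10, 0, 85], [36, 20, 20, 0, 85], [0, 0, 20, 0, 85], [0, 0, 0, 0, 85], [0, 0, 0, 0, 85]])

```text
time_s: 7.85
ee_pos: [0.4346, -0.0417, 0.1527]
tool_rot: [[-0.995, -0.1, -0.002], [-0.1, 0.995, 0.001], [0.002, 0.001, -1.0]]
wrist_force: [-0.4, 0.0, 0.5]
gripper_width: 0.0848
finger_force: 0.0
```

```bash
cat > lv.py <<'E'
from h import *
import sys
save("wrist",sys.argv[1]);o=robot.get_obs();print(o["ee_pos"],yaw())
for r in robot.tip_of("vial0_center","wrist")[:3]:
    p=px(r["location"]);P=at("wrist",p,.025);print(round(r["conf"],2),p.round(),P.round(4),to(P))
for r in robot.silhouettes("vial0_center","wrist")[:3]:
    e=np.array(r["extent"])*[512,384,512,384];print("sil",r["conf"],e.round(),at("wrist",e[:2],.03).round(4))
E
python3 lv.py w4
```

```text
[ 0.43578557 -0.04211701  0.15368601] 95.72118696975626
0.92 [ 90. 174.] [ 0.4494 -0.2168  0.025 ] [   4.7 -174.8  129.4]
sil 0.7 [ 89. 174.  43.  30.] [ 0.4483 -0.2153  0.03  ]
```

View pics/w4.png

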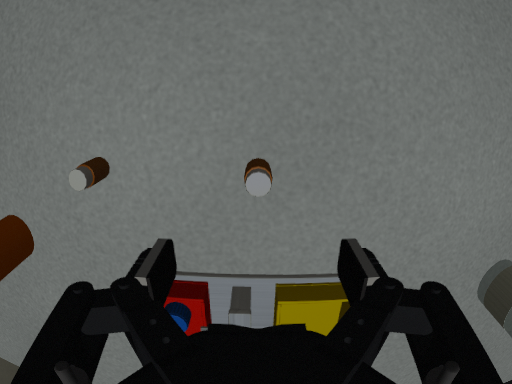

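The vial stands at (258,178), with its white cap at (258,184). The other vial is at (90,174).

```bash
python3 - <<'E'
from h import *
for uv in((258.5,184),):
    P=at("wrist",uv,.05);print(P,to(P))
for P in([.432,-.0415,.05],[.432,-.0415,0]): print(proj("wrist",P),to(P))
E
```

```text
[ 0.4354603  -0.03951693  0.05      ] [  1.    3.  104.4]
(np.float64(256.6197560413922), np.float64(179.97324445860417)) [  4.6   1.4 104.4]
(np.float64(256.6465770894979), np.float64(165.81385090031438)) [  4.7   1.5 154.4]
```

Request:
apply_moves(rows=[[2, 2.5, 40, 0, 70], [0, 0, 45, 0, 60], [0, 0, 40, 0, 60], [0, 0, 20, 0, 60], [0, 0, 0, 0, 45], [0, 0, 0, 0, 20], [0, 0, 0, 0, 20], [0, 0, 0, 0, 20], [0, 0, 0, 0, 20], [0, 0, -20, 0, 20], [0, 0, -45, 0, 20], [0, 0, -45, 0, 20], [-40, 13, 0, 0, 20], [-40, 13, 0, 0, 20], [-40, 13, 0, 0, 20], [-40, 13, 0, 0, 20], [-42, 14, 0, 0, 20], [0, 0, 0, 0, 20], [0, 0, 0, 0, 20]])

```text
time_s: 9.9
ee_pos: [0.627, 0.0469, 0.1179]
tool_rot: [[-0.995, -0.101, -0.001], [-0.101, 0.995, -0.0], [0.001, -0.0, -1.0]]
wrist_force: [-0.4, -0.4, -0.4]
gripper_width: 0.0237
finger_force: 39.4
```

```bash
python3 look.py w5; python3 -c "
from h import *
print(to([.630,.046,.024]))"
```

```text
[0.62615938 0.04644024 0.11799979] 95.75843727935789 [-3.64024712e+00  2.43350660e+01  8.61873146e+01 -1.88895559e-02
  6.95591108e+01 -9.93920718e+01]
red_bin 0.92 [ 83. 164.] [ 0.6223 -0.1229  0.01  ] [  20.1 -167.9  108.2]
yellow_bin 0.9 [255. 167.] [0.6106 0.0447 0.01  ] [ 15.    0.2 108.3]
wings 0.63 [127. 190.] [ 0.6155 -0.0405  0.084 ] [ 18.8 -85.   34.5]
carrier 0.96 [159. 164.] [ 0.6185 -0.0452  0.    ] [ 16.4 -89.9 118.6]
red_bin 0.94 ((620.9345703125, -115.90623474121094), (99.58162689208984, 103.63274383544922), 4.471285820007324)
yellow_bin 0.68 ((607.7264404296875, 42.12163543701172), (98.99698638916016, 87.7979736328125), 5.086050033569336)
[-3.4 -0.3 94.7]
```

View pics/w5.png

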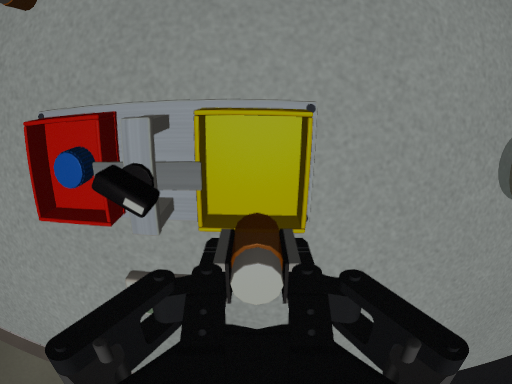

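The vial is held upright at (257,265) over the yellow bin, which is centred at (254,170). The cap lies in the red bin at (73,168). Now lowering.

Request:
apply_moves(rows=[[-4, -1, 30, 0, 20], [0, 0, 35, 0, 20], [0, 0, 20, 0, 20], [0, 0, 9, 0, 20], [0, 0, 0, 0, 20], [0, 0, 0, 0, 20]])

```text
time_s: 10.9
ee_pos: [0.6316, 0.0457, 0.0251]
tool_rot: [[-0.995, -0.1, 0.001], [-0.1, 0.995, -0.0], [-0.001, -0.0, -1.0]]
wrist_force: [0.1, -0.6, -0.2]
gripper_width: 0.0236
finger_force: 40.2
```

Request:
apply_moves(rows=[[0, 0, 1.5, 0, 20], [0, 0, 1, 0, 20], [0, 0, 0, 0, 20], [0, 0, 0, 0, 20]])

```text
time_s: 11.3
ee_pos: [0.6318, 0.0457, 0.0233]
tool_rot: [[-0.995, -0.1, 0.002], [-0.1, 0.995, -0.0], [-0.002, -0.0, -1.0]]
wrist_force: [-1.7, 0.0, 5.3]
gripper_width: 0.024
finger_force: 40.8
```

Request:
apply_moves(rows=[[0, 0, 0, 0, 34], [0, 0, 0, 0, 34], [0, 0, 0, 0, 34], [0, 0, -20, 0, 34], [0, 0, -40, 0, 34], [0, 0, -40, 0, 40], [0, 0, -30, 0, 60], [35, -40.5, 0, 0, 70], [35, -40.5, 0, 0, 85], [35, -40.5, 0, 0, 85], [35, -40.5, 0, 0, 85], [35, -40.5, 0, 0, 85], [35, -40.5, 0, 0, 85], [0, 0, 0, 0, 85], [0, 0, 0, 0, 85], [0, 0, 0, 0, 85]])

```text
time_s: 12.9
ee_pos: [0.459, -0.1989, 0.1517]
tool_rot: [[-0.995, -0.1, 0.0], [-0.1, 0.995, 0.0], [-0.0, 0.0, -1.0]]
wrist_force: [0.3, 0.2, -0.3]
gripper_width: 0.0847
finger_force: 0.0
```

```bash
python3 lv.py w6; python3 -c "
from h import *
im=cv2.imread('pics/w6.png').astype(int)
m=((im.min(2)>120)&(im.max(2)-im.min(2)<30)).astype(np.uint8);m[:,:200]=0;m[:,320:]=0;m[230:]=0
n,l,s,c=cv2.connectedComponentsWithStats(m)
for i in range(1,n):
  if s[i,4]>80: print(s[i],c[i],at('wrist',c[i],.05),to(at('wrist',c[i],.05)))
"
```

```text
[ 0.45924393 -0.19854881  0.15171401] 95.82883074379235
0.87 [234. 161.] [ 0.4455 -0.2197  0.025 ] [ 15.9 -19.8 126.7]
0.69 [302. 307.] [ 0.611  -0.1271  0.025 ] [-158.2   55.4  126.7]
sil 0.85 [236. 164.  32.  34.] [ 0.4466 -0.2169  0.03  ]
sil 0.63 [392. 344.  25.  21.] [0.679  0.0171 0.03  ]
[223 157  26  28 504] [235.52777778 169.75396825] [ 0.44656863 -0.2161065   0.05      ] [ 14.5 -16.4 101.7]
```

Request:
apply_moves(rows=[[8, -9, 30, 0, 70], [7, -8.5, 40, 0, 60], [0, 0, 45, 0, 60], [0, 0, 22, 0, 60], [0, 0, 5, 0, 60], [0, 0, 0, 0, 45], [0, 0, 0, 0, 20], [0, 0, 0, 0, 20], [0, 0, 0, 0, 20], [0, 0, 0, 0, 20], [0, 0, -20, 0, 20], [0, 0, -45, 0, 20], [0, 0, -45, 0, 20]])

```text
time_s: 14.35
ee_pos: [0.4442, -0.2178, 0.1202]
tool_rot: [[-0.995, -0.1, -0.003], [-0.1, 0.995, 0.002], [0.002, 0.002, -1.0]]
wrist_force: [0.1, -0.2, 0.1]
gripper_width: 0.0234
finger_force: 39.3
```

Request:
apply_moves(rows=[[-20.6, 30.4, -2, 0, 20], [-20.6, 30.4, 0, 0, 20], [-20.6, 30.4, 0, 0, 20], [-20.6, 30.4, 0, 0, 20], [-20.6, 30.4, 0, 0, 20], [-20.6, 30.4, 0, 0, 20], [-20.6, 30.4, 0, 0, 20], [-20.6, 30.4, 0, 0, 20], [0, 0, 0, 0, 20], [0, 0, 0, 0, 20]])

```text
time_s: 15.35
ee_pos: [0.5848, 0.0404, 0.1217]
tool_rot: [[-0.995, -0.102, -0.001], [-0.102, 0.995, -0.001], [0.001, -0.001, -1.0]]
wrist_force: [-1.1, -0.4, -0.5]
gripper_width: 0.0238
finger_force: 39.4
```

```bash
python3 -c "
from h import *
im=save('wrist','w7');print(to([.586,.041,.024]),to([.63,.0455,.024]))
s=save('scene','s7')
m=cv2.resize(s[150:260,150:300],(500,366));cv2.imwrite('pics/c7.png',cv2.cvtColor(np.vstack([cv2.resize(im,(500,230)),m]),cv2.COLOR_RGB2BGR))
"
```

```text
[-1.8  1.3 97.6] [-46.    1.3  97.5]
```

View pics/c7.png

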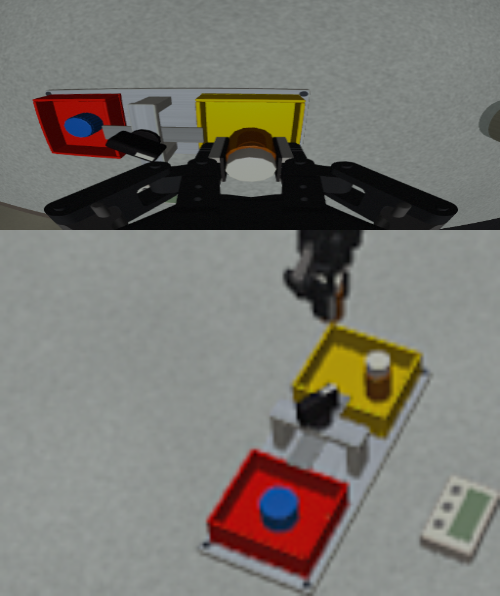

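The first vial stands upright in the yellow bin at crop (378,375), and the cap sits in the red bin at (278,508). The second vial is held over the free half, so I'll lower it.

Request:
apply_moves(rows=[[-2, 1, 30, 0, 20], [0, 0, 35, 0, 20], [0, 0, 22, 0, 20], [0, 0, 10, 0, 20], [0, 0, 1.5, 0, 20], [0, 0, 1, 0, 20], [0, 0, 0, 0, 20], [0, 0, 0, 0, 20]])

```text
time_s: 16.25
ee_pos: [0.5869, 0.0398, 0.0243]
tool_rot: [[-0.995, -0.098, 0.0], [-0.098, 0.995, -0.001], [-0.0, -0.001, -1.0]]
wrist_force: [-3.9, -0.0, 6.4]
gripper_width: 0.0239
finger_force: 42.1
```

Request:
apply_moves(rows=[[0, 0, 0, 0, 34], [0, 0, 0, 0, 34], [0, 0, 0, 0, 34], [0, 0, -20, 0, 34], [0, 0, -40, 0, 34], [0, 0, -45, 0, 50], [0, 0, -45, 0, 60], [-10, -41, -15, 0, 60], [-10, -41, 0, 0, 60], [0, 0, 0, 0, 60], [0, 0, 0, 0, 60]])

```text
time_s: 17.35
ee_pos: [0.6148, -0.0393, 0.1868]
tool_rot: [[-0.995, -0.098, -0.001], [-0.098, 0.995, 0.001], [0.001, 0.001, -1.0]]
wrist_force: [-0.5, 1.2, -0.4]
gripper_width: 0.0601
finger_force: 0.0
```

```bash
python3 - <<'E'
from h import *
im=save("wrist","w8");o=robot.get_obs();print(o["ee_pos"],yaw(),o["joint_pos"][5])
for r in robot.tip_of("wings","wrist")[:2]:
    p=px(r["location"]);P=at("wrist",p,.084);print(r["conf"],p,P,to(P))
for r in robot.silhouettes("wings","wrist")[:1]:
    c=max(cv2.findContours(np.array(r["pixels"]).astype(np.uint8),0,2)[0],key=cv2.contourArea).reshape(-1,2)
    Q=np.array([at("wrist",q,.098)[:2]*1000 for q in c]).astype(np.float32);print(r["conf"],cv2.minAreaRect(Q))
for r in robot.tip_of("vial0_center","wrist")[:3]:
    P=at("wrist",px(r["location"]),.039);print(r["conf"],P)
cv2.imwrite("pics/c8.png",cv2.resize(cv2.cvtColor(im[100:260,150:400],cv2.COLOR_RGB2BGR),(750,480),interpolation=2))
E
```

```text
[ 0.61432056 -0.03830745  0.18641028] 95.69029328237397 -107.3333322164378
0.63 ((608.3043212890625, -37.03272247314453), (42.96653366088867, 26.661130905151367), 67.60137939453125)
0.82 [0.58454192 0.04056919 0.039     ]
```

View pics/c8.png

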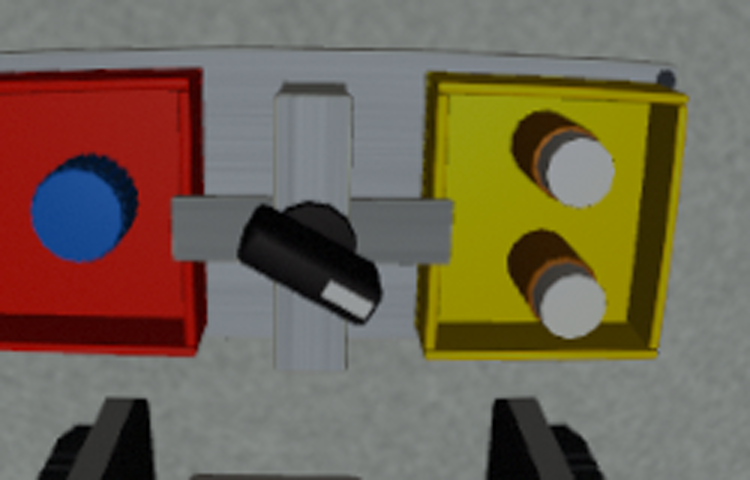

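Both vials stand in the yellow bin, at crop (565,160) and (560,285). The bar runs from (252,225) to (370,300) with its mark at the lower right, so its yaw is about 68° and the screw angle about 2.05 rad. I'll turn the tool to a yaw of -22° so that one grip covers the whole turn.

Request:
apply_moves(rows=[[0, 0, 0, 8.4, 60], [0, 0, 0, 8.4, 60], [0, 0, 0, 8.4, 60], [0, 0, 0, 8.4, 60], [0, 0, 0, 8.4, 60], [0, 0, 0, 8.4, 60], [0, 0, 0, 8.4, 60], [0, 0, 0, 8.4, 60], [0, 0, 0, 8.4, 60], [0, 0, 0, 8.4, 60], [0, 0, 0, 8.4, 60], [0, 0, 0, 8.4, 60], [0, 0, 0, 8.4, 60], [0, 0, 0, 8.4, 60], [0, 0, 20, 0, 60], [0, 0, 0, 0, 60], [0, 0, 0, 0, 60]])

```text
time_s: 19.25
ee_pos: [0.6142, -0.0375, 0.1666]
tool_rot: [[0.371, 0.929, -0.002], [0.929, -0.371, 0.001], [-0.0, -0.002, -1.0]]
wrist_force: [0.1, -0.3, 0.8]
gripper_width: 0.0599
finger_force: 0.0
```

```bash
cat > lw.py <<'E'
from h import *
import sys
im=save("wrist",sys.argv[1]);o=robot.get_obs();print(o["ee_pos"],yaw(),o["joint_pos"][5])
for r in robot.tip_of("wings","wrist")[:2]:
    p=px(r["location"]);P=at("wrist",p,.084);print(r["conf"],p,P,to(P))
print("pred",proj("wrist",[.615,-.04,.098]),to([.615,-.04,.098]))
cv2.imwrite(f"pics/c{sys.argv[1]}.png",cv2.resize(cv2.cvtColor(im[90:290,130:380],cv2.COLOR_RGB2BGR),(750,600),interpolation=2))
E
python3 lw.py w9
```

```text
[ 0.61490651 -0.03780342  0.16738993] -21.803966425282205 10.241455556800933
0.79 [259.584  197.7984] [ 0.61661456 -0.04110851  0.084     ] [-2.4  2.3 83.9]
pred (np.float64(257.27898002037523), np.float64(203.5940717416424)) [-2.   0.4 69.9]
```

View pics/cw9.png

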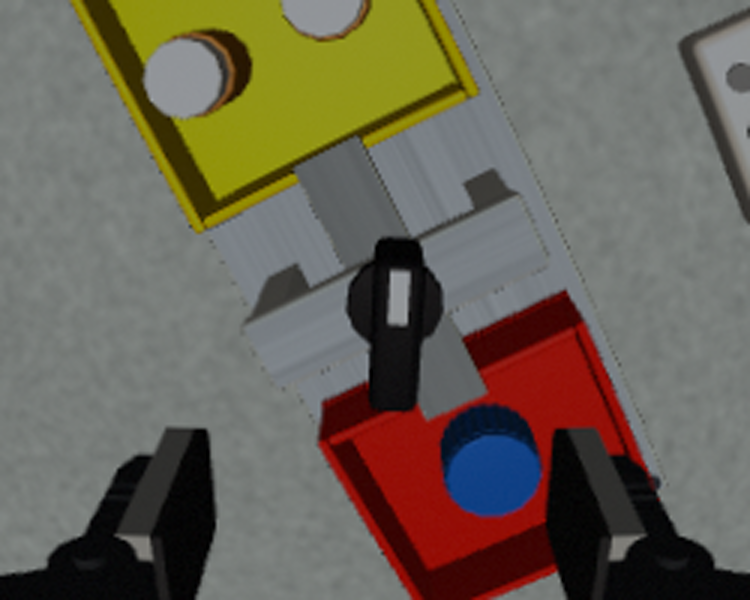

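The bar is almost vertical in the crop, from (398,265) to (393,408). It sits about 3.5 mm to the tool's +y side. I'll correct for that, descend and pinch.

Request:
apply_moves(rows=[[-1.5, 3.3, 30, 0, 50], [0, 0, 35, 0, 45], [0, 0, 20, 0, 40], [0, 0, 8, 0, 40], [0, 0, 0, 0, 40], [0, 0, 0, 0, 20], [0, 0, 0, 0, 5], [0, 0, 0, 0, 5], [0, 0, 0, 0, 5], [0, 0, 0, 0, 5]], grip_force=40)

```text
time_s: 20.35
ee_pos: [0.6172, -0.0407, 0.0764]
tool_rot: [[0.372, 0.928, -0.001], [0.928, -0.372, 0.0], [0.0, -0.001, -1.0]]
wrist_force: [-5.1, 1.4, 5.2]
gripper_width: 0.0121
finger_force: 40.8
```

```bash
cat > st.py <<'E'
from h import *
o=robot.get_obs();R=np.array(o["tool_rot"])
print(o["time_s"],o["ee_pos"],yaw(),o["joint_pos"][5]);print("tool F",R.T@o["wrist_force"],"T",R.T@o["wrist_torque"],o["gripper_width"],o["finger_force"])
E
python3 st.py
```

```text
20.35 [ 0.61717192 -0.04073516  0.076393  ] -21.843833806623042 10.048309167278735
tool F [-0.59324816 -5.24375306 -5.2299311 ] T [ 0.78691442 -0.09300974  0.00608002] 0.012060020716121639 40.78009486198425
```

Request:
apply_moves(rows=[[0, -0.7, -2, 0, 5], [0, 0, 0, 5, 5], [0, 0, 0, 7, 5], [0, 0, 0, 8, 5], [0, 0, 0, 8, 5], [0, 0, 0, 8, 5], [0, 0, 0, 8, 5], [0, 0, 0, 6, 5], [0, 0, 0, 0, 5], [0, 0, 0, 0, 5]], grip_force=50)

```text
time_s: 21.35
ee_pos: [0.6179, -0.0416, 0.0765]
tool_rot: [[0.95, 0.313, 0.002], [0.313, -0.95, -0.001], [0.002, 0.002, -1.0]]
wrist_force: [3.4, -2.6, -6.8]
gripper_width: 0.0115
finger_force: 49.8
```

```bash
python3 st.py
```

```text
21.35 [ 0.61786046 -0.04161243  0.07653968] -71.75636716870758 59.94821385645165
tool F [2.41661808 3.47971531 6.80565933] T [-0.66051401  0.37935014  0.00174933] 0.011541368562221443 49.77846622467041
```

Request:
apply_moves(rows=[[0, 0, 0, 5, 5], [0, 0, 0, 8, 5], [0, 0, 0, 8, 5], [0, 0, 0, 8, 5], [0, 0, 0, 8, 5], [0, 0, 0, 8, 5], [0, 0, 0, 0, 5], [0, 0, 0, 0, 5]])

```text
time_s: 22.15
ee_pos: [0.6178, -0.0427, 0.0765]
tool_rot: [[0.893, -0.45, 0.002], [-0.45, -0.893, -0.003], [0.003, 0.002, -1.0]]
wrist_force: [3.8, -6.2, -7.0]
gripper_width: 0.0118
finger_force: 49.7
```

```bash
python3 st.py
```

```text
22.15 [ 0.61775812 -0.04267932  0.07652319] -116.77226195761689 104.96449997352391
tool F [6.16282335 3.79875498 7.04612196] T [-0.63645512  0.88757655  0.04793477] 0.011807034645876199 49.74806249141693
```

Request:
apply_moves(rows=[[0, 0, 0, 2, 5], [0, 0, 0, 2, 5], [0, 0, 0, 2, 5], [0, 0, 0, 2, 5], [0, 0, 0, 0, 5], [0, 0, 0, 0, 5]])

```text
time_s: 22.75
ee_pos: [0.6177, -0.0428, 0.0765]
tool_rot: [[0.821, -0.57, 0.002], [-0.57, -0.821, -0.003], [0.003, 0.002, -1.0]]
wrist_force: [2.8, -5.5, -6.7]
gripper_width: 0.0122
finger_force: 49.8
```

```bash
python3 st.py
```

```text
22.75 [ 0.61766114 -0.04284683  0.07652971] -124.76945256137607 112.96250183630396
tool F [5.3782843  2.93042996 6.7275042 ] T [-0.54322203  0.92624314  0.0293588 ] 0.012167503972113684 49.78761076927185
```

Request:
apply_moves(rows=[[0, 0, 0, 2, 5], [0, 0, 0, 2, 5], [0, 0, 0, 2, 5], [0, 0, 0, 0, 5], [0, 0, 0, 0, 5]])

```text
time_s: 23.25
ee_pos: [0.6176, -0.043, 0.0765]
tool_rot: [[0.757, -0.653, 0.002], [-0.653, -0.757, -0.004], [0.004, 0.002, -1.0]]
wrist_force: [2.4, -4.8, -6.5]
gripper_width: 0.012
finger_force: 49.8
```

```bash
python3 st.py
```

```text
23.25 [ 0.61756458 -0.04296383  0.07650381] -130.76929189390867 118.96184512847194
tool F [4.93902489 2.01175764 6.53959818] T [-0.55249956  0.95890764  0.09013605] 0.01197903719709819 49.81199026107788
```

Request:
apply_moves(rows=[[0, 0, 0, 2, 5], [0, 0, 0, 2, 5], [0, 0, 0, 0, 5], [0, 0, 0, 0, 5]])

```text
time_s: 23.65
ee_pos: [0.6175, -0.043, 0.0765]
tool_rot: [[0.711, -0.703, 0.001], [-0.703, -0.711, -0.004], [0.004, 0.002, -1.0]]
wrist_force: [2.7, -6.3, -6.9]
gripper_width: 0.0117
finger_force: 49.9
```

```bash
python3 st.py
```

```text
23.65 [ 0.6174759  -0.04302347  0.07649972] -134.70644148055712 122.91493169744281
tool F [6.30705884 2.58755347 6.94798217] T [-0.50307843  1.0153605  -0.2743972 ] 0.011663692612508277 49.8670756816864
```

Request:
apply_moves(rows=[[0, 0, 0, 2, 5], [0, 0, 0, 0, 5], [0, 0, 0, 0, 5]])

```text
time_s: 23.95
ee_pos: [0.6175, -0.043, 0.0765]
tool_rot: [[0.688, -0.726, 0.001], [-0.726, -0.688, -0.005], [0.004, 0.002, -1.0]]
wrist_force: [3.2, -6.9, -6.5]
gripper_width: 0.0119
finger_force: 56.4
```

```bash
python3 st.py
```

```text
23.95 [ 0.61748    -0.04302423  0.07653321] -136.51805369265784 124.77397946668773
tool F [7.16719577 2.41845724 6.56507589] T [-0.45209415  1.01544308 -1.15083839] 0.011938471031219254 56.41420841217041
```

The torque jumped to 1.15 N m from a yaw of about -134.1°, right where the seat was predicted. I'll back off 90° from there.

Request:
apply_moves(rows=[[0, 0, 0, -3, 5], [0, 0, 0, -7, 5], [0, 0, 0, -8, 5], [0, 0, 0, -8, 5], [0, 0, 0, -8, 5], [0, 0, 0, -8, 5], [0, 0, 0, -8, 5], [0, 0, 0, -8, 5], [0, 0, 0, -8, 5], [0, 0, 0, -8, 5], [0, 0, 0, -8, 5], [0, 0, 0, -7, 5], [0, 0, 0, -3.5, 5], [0, 0, 0, 0, 5], [0, 0, 0, 0, 5], [0, 0, 0, 0, 5]])

```text
time_s: 25.55
ee_pos: [0.6175, -0.041, 0.0766]
tool_rot: [[0.699, 0.715, 0.001], [0.715, -0.699, -0.0], [0.001, 0.001, -1.0]]
wrist_force: [3.6, -1.7, -6.5]
gripper_width: 0.0119
finger_force: 49.9
```

```bash
python3 st.py; python3 - <<'E'
from h import *
w=save("wrist","f1");s=save("scene","f2")
a=cv2.resize(w,(448,336));b=cv2.resize(s[160:260,190:310],(336,280),interpolation=2)
c=np.zeros((336,784,3),np.uint8);c[:,:448]=a;c[:280,448:]=b;cv2.imwrite("pics/f.png",cv2.cvtColor(c,cv2.COLOR_RGB2BGR))
E
```

```text
25.55 [ 0.61751969 -0.04101988  0.07655292] -44.38080629198151 32.58148782639628
tool F [1.30994371 3.70399022 6.51854479] T [-0.75108823  0.2454497   0.00436527] 0.011918965550420815 49.86480474472046
```

View pics/f.png

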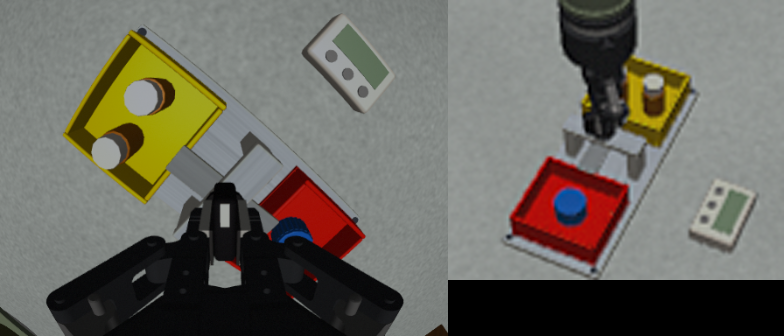

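The final view shows both vials upright in the yellow bin at (148,97) and (117,148), and the cap in the red bin. The bar, with its mark at (225,215), is still gripped and aligned with the fingers at a quarter turn back, so I'm handing in.

```bash
python3 -c "
from bench import robot
print(robot.hand_in())"
```

```text
the job is handed in; nothing more can be done
None
```

The job is handed in: both vials stand in the yellow bin, the cap is in the red bin, and the thumbscrew was turned until it seated, backed off about 90° and is still gripped (25.6 s on the clock; no verdict returned).

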